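# Roll a shaft blank into the V-block and butt it against the stop

### The arm

A 7-joint arm with a two-finger parallel gripper is mounted at the origin on the work surface. World frame = base frame: x ahead of the robot, y to its left, z up, the work surface at z = 0. Lengths are in m, angles in rad, forces in N, time in s.
With the tool pointing down it reaches from about 0.35 to 0.775 m from the base axis. Payload 3.1 kg.
Tool frame: the origin (TCP) lies midway between the tips of the shut fingers; the grasp point (between the pads) lies robot.grip_point_offset behind it (robot.grip_point_offset is the distance from the TCP to the grasp point, in m); z points along the fingers, y is the line along which they close (so a half turn about z gives the same grasp; the last joint's range is limited). The gripper opens to 85 mm and grips with 20 to 120 N. Pads are 22 mm wide; open, the fingers measure 114 mm over their backs; the gripper's body (76 mm by 85 mm) begins 54 mm behind the grasp point. The pads swing forward as they close: fully open they stand 13 mm farther back than shut.
Start: joints at [1.227, 0.311, 0.014, 1.512, -0.004, 1.319, -0.027], TCP at [0.164, -0.525, 0.231] pointing down, gripper open.
Joint ranges: [-2.7, 2.7], [-0.3, 1.91], [-1.27, 1.3], [0.12, 2.57], [-1.44, 4.58], [0.2, 2.03], [-3.05, 3.05]. Speed limits (rad/s): [2.79, 2.79, 3.14, 3.14, 3.14, 3.14, 3.14].

### API

Orientations are given as a 3x3 rotation matrix whose columns are the frame's x, y, z axes.
In Python, from workcell import robot gives the robot as it stands. The module is installed in compiled form; this text tells all that it offers.
- The arm moves only by the shell command python3 -m jog 'ROWS' [FORCE]. ROWS is JSON, one flat list of numbers, 7 for each row, row after row: the turn, a rotation vector about the tool's x, y, z in degrees, then the shift along the tool's x, y, z in mm, then the opening, from 0 (shut) to 1 (fully open). In form: [ax, ay, az, x, y, z, fingers, ax, ay, az, x, y, z, fingers, ...]. A call has 1 to 20 rows; each row is the pose to reach, as a shift and turn from the pose commanded when the call began, along the tool's axes at that moment; what a row does not reach only later rows make up. A row lasts 1/12 s, in which the tool goes at most 41.7 mm and 7.16 degrees, less where a joint would pass 70% of its speed; a pose out of reach is approached as far as the arm can. A call with a gripper value outside its range is refused whole. The fingers move at their own pace and stop on an object; FORCE is the grip in N (left out, the last holds). Time passes only in rows, so rows that repeat a pose let the fingers close. It gives the time, the measured TCP pose, the force, the opening and the grip force at its end, in the units of the state.
- robot.get_obs(): the state, without advancing time (a new reading comes with each control period).
- robot.capture(name): name is "scene" or "top" or "wrist"; returns (picture, depth): 400x640x3 uint8, red, green, blue; 400x640 float32, m along the optical axis (not along the pixel's ray), 0 where there is no reading.
- robot.get_calibration(name): a dict with "camera_matrix" (3x3 intrinsics, pixels), "R" (3x3) and "t" (3): a world point X has camera coordinates R X + t; the wrist camera has in their place "T_tool_cam" (4x4, takes a point from camera to tool coordinates, whose origin is the TCP and whose axes are the flange's). Camera axes: x right, y down, z forward; pixel columns grow to the right and rows downward; lengths in m; the calibration is good to about 2 mm. A picture is of the moment at which its call begins: read the wrist's pose just before it. get_calibration takes no time and is no camera call.
- robot.finish_job(): hands the job in; it is judged then, once.
The state is a dict: "time": time; "joints": joint angles; "dq": joint speeds; "effort": joint torques, N m; "eef_pos": TCP position; "tcp_rot": TCP orientation; "force": force on the tool from outside, world axes, zero at the start; "torque": the same for the moment, N m; "width": finger opening in m; "finger_force": force on a finger pad.
Only numpy, scipy, OpenCV 4.12 (cv2) and the standard library are available. Lean on these libraries where they do the work, as an engineer would, in place of code of your own. Each camera call takes 0.05 s, during which the arm holds its last target. There are 200 camera calls.

### The job

Push the aluminium shaft blank with the fingers so that it rolls along the bench, up the V-block's ramp and into the V; then push its end to slide it along the V until it butts against the end stop. Only push it: never pick it up. Leave the other things on the bench where they are, and finish with the blank lying still in the V against the stop and the hand clear.

Things in the scene. Friction and masses are not known exactly. Their poses are not given: they have to be found in the camera images.
- bar: Shaft blank: solid aluminium round bar lying on the bench, diameter 40 mm, length 110 mm, about 0.4 kg, dark keyway 6 mm wide along part of its side; it rolls freely. Origin at its centre; own x along its length (at the start within about 0.2 rad of the V-block's x), y and z across it, turning as it rolls (z up, keyway up, at the start).
- vblock: V-block with a lead-in ramp: dark steel, fixed, 200 mm long (own x, -100 to +100 mm), 115 mm wide. Origin at bench level, mid-length, under the bottom of the V. x runs along the V away from the robot to the end stop, z up, y across, away from the bar's side. The bar starts at y = -250 to -170, x = -40 to 0 mm. Back wall at y = 30 to 45, 38 mm high. The V is open at its -x end.
- ramp_foot (a point): Middle of the ramp's foot edge, at V-block y = -70 mm, z = 0. The ramp, as long as the block, rises evenly to 9 mm height at y = -16 mm (about 9 degrees), then a flat lip 9 mm high to y = -12 mm, where the V begins.
- seat (a point): Where the axis of a seated bar passes, mid-length of the V: V-block x = 0, y = 0, z = 25 mm. The V's near face falls at 30 degrees from the lip to 2 mm above the bench at y = 0; its far face rises at 30 degrees to 19 mm at y = 30, at the back wall.
- stop (a point): Centre of the contact face of the end stop, a steel plate 10 mm thick and 42 mm high closing the +x end of the V from y = -12 to 30 mm. The point lies at V-block x = 90, y = 0, z = 25 mm; the face looks along -x. A bar that butts against it has its centre at x = 35 mm. Sliding the seated bar takes up to about 5 N, and a jolt of some 10 N as it starts.
- flask: Bystander: steel drinking flask with a green cap, diameter 68 mm, 190 mm tall, standing on the bench; origin at the centre of its foot.
- stud: Bystander: upright threaded stud with a washer (diameter 40 mm) and two nuts, 58 mm tall; origin at the centre of its foot.
- offcut: Bystander: flat chipboard offcut, 90 x 150 x 18 mm; origin at the centre of its underside.
- screwdriver: Bystander: screwdriver about 200 mm long lying on the bench; origin under its middle.
Things that resemble listed ones, but are neither listed nor needed, are in the scene too. Several things look just like the bar: the one meant starts farthest from the robot's base.

How it is judged:
On the way, in this order (a step that is already met when the one before it is completed fails the run):
1. the blank has rolled over by more than about a third of a turn (angle between bar's own z axis and vertical above 2.3 rad).
2. the blank lies seated in the V (y of bar in the frame of vblock between -0.003 and 0.003 m and z of bar in the frame of vblock between 0.021 and 0.0275 m and angle between the x axis of bar and the x axis of vblock, either way round below 0.05 rad), for 0.2 s.
At the end, for the whole second after the job is handed in: The blank lies still in the V (centre within 3 mm across the V, at seated height, axis within 0.05 rad of the V) with its end within 3.5 mm of the end stop (all of step 2 and linear speed of bar below 0.01 m/s and angular speed of bar below 0.2 rad/s and x of bar in the frame of stop above -0.0585 m); the robot touches nothing.
It fails at once if the blank is lifted: its centre over 46 mm above the bench anywhere, or over 32 mm while still before the ramp (height (world z) of bar above 0.046 m or (height (world z) of bar above 0.032 m and y of bar in the frame of vblock below -0.09 m)).
It fails at once if the steel drinking flask is pushed more than 15 mm from its place (distance of flask from where it was at the start of the episode above 0.015 m).
It fails at once if the stud with nuts is pushed more than 15 mm from its place (distance of stud from where it was at the start of the episode above 0.015 m).
It fails at once if the chipboard offcut is pushed more than 15 mm from its place (distance of offcut from where it was at the start of the episode above 0.015 m).
It fails at once if the screwdriver is pushed more than 15 mm from its place (distance of screwdriver from where it was at the start of the episode above 0.015 m).
It also fails if it takes over 61 s, if anything falls off the work surface, if the arm or the gripper's body presses on something with over 40 N, if the wrist force passes 120 N, or if a joint passes its speed limit or range.

## Working session

There is one attempt and no reset: what is moved stays moved. The work goes in short steps, Python scripts to look and compute and a shell command to move; the robot and the scene stay as the last step left them, time stands still between calls to the robot, and variables do not carry over. Pictures are saved under pics/ and viewed, at most 10 in all, crops included, and the job is handed in when it is done.

```bash
mkdir -p pics
cat > h.py <<'E'
import numpy as np,cv2
from workcell import robot
def cap(n,save=None):
    o=robot.get_obs(); im,d=robot.capture(n); c=robot.get_calibration(n)
    K=np.array(c["camera_matrix"])
    if "R" in c: R=np.array(c["R"]);t=np.array(c["t"])
    else:
        T=np.array(c["T_tool_cam"]);W=np.eye(4);W[:3,:3]=o["tcp_rot"];W[:3,3]=o["eef_pos"]
        M=np.linalg.inv(W@T);R=M[:3,:3];t=M[:3,3]
    if save: cv2.imwrite("pics/"+save,im[:,:,::-1])
    return im,d,K,R,t
def plane(K,R,t,uv,z):
    uv=np.atleast_2d(uv).astype(float)
    r=(np.c_[uv,np.ones(len(uv))]@np.linalg.inv(K).T)@R
    c=-R.T@t
    return c+r*((z-c[2])/r[:,2])[:,None]
def cloud(d,K,R,t):
    v,u=np.mgrid[:d.shape[0],:d.shape[1]]
    p=np.stack([u,v,np.ones_like(u)],-1)@np.linalg.inv(K).T*d[...,None]
    return (p-t)@R
def proj(K,R,t,X):
    p=(np.atleast_2d(X)@R.T+t)@K.T
    return p[:,:2]/p[:,2:]
E
python3 - <<'E'
from h import *
a=cap("top","top.png");b=cap("scene","scene.png")
o=robot.get_obs();print(o["time"],o["eef_pos"],o["tcp_rot"],o["force"],robot.grip_point_offset)
for x in(a,b):print(-x[3].T@x[4])
E
```

```text
0.1 [ 0.16328908 -0.52452606  0.23034246] [[ 9.54791734e-01  2.97274714e-01 -6.99515257e-04]
 [ 2.97275526e-01 -9.54789713e-01  1.96640092e-03]
 [-8.33286984e-05 -2.08545211e-03 -9.99997822e-01]] [-0.79094533  1.19588914 -0.49526408] 0.0187
[ 0.28431186 -0.01063312  1.68404076]
[1.11804445 0.18139186 1.00974002]
```

View pics/top.png

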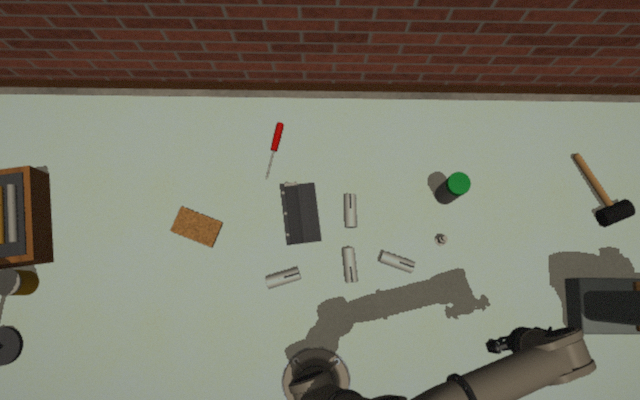

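View pics/scene.png

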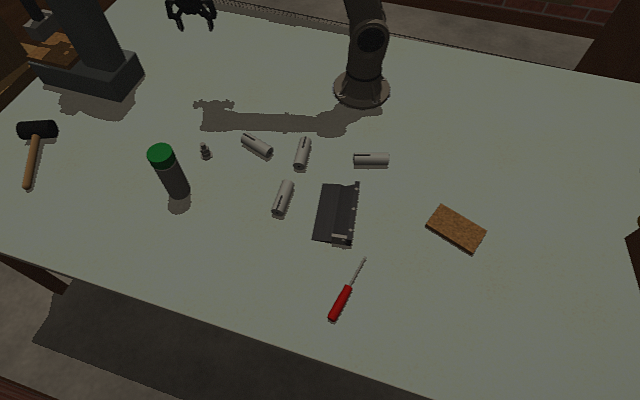

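Top view: the four look-alike bars are at pixels (350,210), (349,264), (397,261) and (283,277). The V-block is at (300,213) and the robot base at (316,378). The bar at (350,210) is farthest from the base and lies beside the ramp side of the block, so it is the one meant. I'll confirm it in a crop and measure.

Run:
```python
from h import *
im,d,K,R,t=cap("top")
cv2.imwrite("pics/crop.png",cv2.resize(im[165:300,255:425],None,fx=4.4,fy=4.4,interpolation=cv2.INTER_CUBIC)[:,:,::-1])
P=cloud(d,K,R,t)
g=im.astype(int)
bars=(P[...,2]>0.012)&(P[...,2]<0.06)&(d>0)
hsv=cv2.cvtColor(im,cv2.COLOR_RGB2HSV)
n,l,s,c=cv2.connectedComponentsWithStats(bars.astype(np.uint8))
for i in range(1,n):
    if s[i,4]>60:
        p=P[l==i];xy=p[:,:2].astype(np.float32)
        print(s[i],c[i].round(1),xy.mean(0).round(3),p[:,2].max().round(3),np.median(p[:,2]).round(3),cv2.minAreaRect(xy),np.hypot(*xy.mean(0)))
# V-block by dark colour mask
m=(im.max(2)<95).astype(np.uint8);m[:, :270]=0;m[:,330:]=0;m[:175]=0;m[255:]=0
cs,_=cv2.findContours(m,0,2);q=max(cs,key=cv2.contourArea);print("vb px",cv2.boxPoints(cv2.minAreaRect(q)).round(1).tolist())
w=plane(K,R,t,q[:,0],0.0)[:,:2].astype(np.float32);print(cv2.minAreaRect(w),cv2.boxPoints(cv2.minAreaRect(w)))
```

```text
[   0    0  640   11 3394] [390.3   3.1] [ 1.294 -0.244] 0.06 0.03 ((1.2933067083358765, 0.0010436773300170898), (2.2830371856689453, 0.01888159103691578), 89.9754638671875) 1.3164717
[268 123  16  50 243] [276.3 140.1] [0.788 0.146] 0.036 0.023 ((0.7633556127548218, 0.14962369203567505), (0.028315935283899307, 0.17697234451770782), 80.99794006347656) 0.8014728
[ 574  154   62   74 1016] [604.4 197.9] [ 0.6   -0.944] 0.06 0.037 ((0.6425392031669617, -0.9413710832595825), (0.2610054612159729, 0.10711456090211868), 21.863466262817383) 1.1187756
[  0 171  53  99 795] [ 43.3 222.5] [0.495 0.897] 0.06 0.036 ((0.4799206554889679, 0.9057022929191589), (0.14676006138324738, 0.3424522578716278), 70.43331146240234) 1.0250727
[280 183  18  62 591] [288.3 211.8] [0.541 0.099] 0.052 0.035 ((0.5354078412055969, 0.0955175906419754), (0.20332926511764526, 0.05635277181863785), 2.6226038932800293) 0.5504439
[435 186  17  20  85] [440.7 197.9] [ 0.593 -0.404] 0.059 0.036 ((0.598517894744873, -0.407956063747406), (0.06674627959728241, 0.030237097293138504), 35.571617126464844) 0.7176729
[344 194  14  3
[... 1463 characters left out ...]
 9.  345.6] [0.103 0.974] 0.035 0.02 ((0.10391198098659515, 0.9718488454818726), (0.11872167885303497, 0.0699424296617508), 7.475574493408203) 0.9790395
[284 349  66  51 993] [316.4 367.5] [ 0.047 -0.001] 0.059 0.017 ((0.0325482115149498, 0.005755595862865448), (0.13874249160289764, 0.20600737631320953), 10.658489227294922) 0.04731329
vb px [[279.5, 184.10000610351562], [313.70001220703125, 180.0], [320.79998779296875, 240.39999389648438], [286.6000061035156, 244.39999389648438]]
((0.5460593700408936, 0.06182154640555382), (0.20643049478530884, 0.11498440057039261), 7.855682849884033) [[ 0.43595484  0.10466691]
 [ 0.45167068 -0.00923841]
 [ 0.65616393  0.01897618]
 [ 0.6404481   0.1328815 ]]
```

View pics/crop.png

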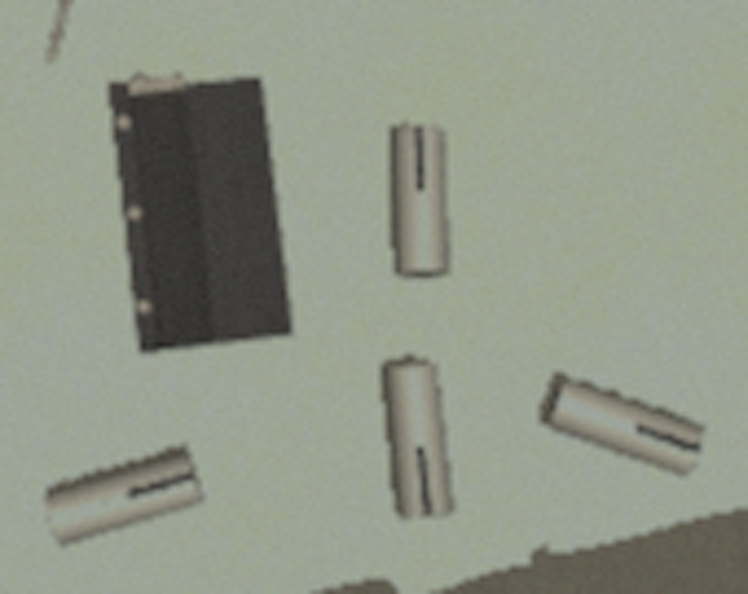

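The crop confirms it: the bar at crop (418,200) has its keyway up, lies beside the ramp and is the farthest from the base. Next I'll fit the ramp foot edge and compute the moves.

Run:
```python
from h import *
im,d,K,R,t=cap("top");im2,d2,K2,R2,t2=cap("top");g=(im.astype(float)+im2)/2
g=g.mean(2)
def edge(rows,lo,hi):
    out=[]
    for r in rows:
        p=g[r,lo:hi]; th=(p.min()+p.max())/2; s=np.where((p[:-1]-th)*(p[1:]-th)<=0)[0]
        k=s[-1]; out.append((lo+k+(th-p[k])/(p[k+1]-p[k]),r))
    return np.array(out)
e=edge(range(188,238),305,332);w=plane(K,R,t,e,0)
c=np.polyfit(w[:,0],w[:,1],1);res=w[:,1]-np.polyval(c,w[:,0]);k=abs(res)<.003
c=np.polyfit(w[k,0],w[k,1],1);yaw=np.arctan(c[0]);print("foot yaw",np.degrees(yaw),c,k.sum(),res.std())
# near (-x) edge along columns at foot side, z~0..4
o=[]
for u in range(296,318):
    p=g[225:256,u];th=(p.min()+p.max())/2;s=np.where((p[:-1]-th)*(p[1:]-th)<=0)[0][-1];o.append((u,225+s+(th-p[s])/(p[s+1]-p[s])))
w2=plane(K,R,t,o,0.005);c2=np.polyfit(w2[:,1],w2[:,0],1);print("near edge yaw",np.degrees(np.arctan(-c2[0])))
# corner
A=np.array([[-c[0],1],[1,-c2[0]]]);cor=np.linalg.solve(A,[c[1],c2[1]]);print("corner",cor)
ex=np.array([np.cos(yaw),np.sin(yaw)]);ey=np.array([-ex[1],ex[0]])
O=cor+100e-3*ex+70e-3*ey;print("vblock O",O)
b=plane(K,R,t,[[0,0]],0)
P=cloud(d,K,R,t);m=(P[...,2]>.012)&(d>0)
m[:, :340]=0;m[:,362:]=0;m[:188]=0;m[:185]=0;m[235:]=0
xy=P[m][:,:2].astype(np.float32);r=cv2.minAreaRect(xy);print(r,"bar in v",(np.array(r[0])-O)@np.c_[ex,ey])
ob=robot.get_obs();Rt=ob["tcp_rot"]
print(ob["eef_pos"])
for nm,v in(("start (behind bar 55mm, vx -15)",np.array(r[0])-ey*.055),):
    D=np.r_[v,.12]-ob["eef_pos"];print(nm,v,"tool mm",(Rt.T@D*1000).round(1))
    print("yaw turn",np.degrees(yaw)-np.degrees(np.arctan2(Rt[1,1],Rt[0,1])))
```

```text
foot yaw 7.812697168574098 [ 0.13720873 -0.07208263] 50 0.00030565431195839855
near edge yaw 7.809014638974698
corner [ 0.45031436 -0.01029556]
vblock O [0.53987067 0.07264819]
((0.5540063977241516, -0.10228712856769562), (0.05570701137185097, 0.1266704499721527), 88.16645812988281) bar in v [-0.00977534 -0.17523307]
[ 0.16342257 -0.5248045   0.23078469]
start (behind bar 55mm, vx -15) [ 0.56148283 -0.1567766 ] tool mm [ 489.5 -232.9  111. ]
yaw turn 80.51352369087887
```

```bash
python3 -m jog '[0,0,-7,30,-14,0,0.7, 0,0,-14,65,-31,0,0.7, 0,0,-20,100,-48,0,0.7, 0,0,-26,135,-65,0,0.7, 0,0,-32,170,-81,0,0.7, 0,0,-38,205,-98,0,0.7, 0,0,-44,240,-115,10,0.7, 0,0,-50,275,-132,20,0.7, 0,0,-56,310,-148,35,0.7, 0,0,-62,345,-165,50,0.7, 0,0,-68,380,-182,65,0.7, 0,0,-74,415,-199,80,0.7, 0,0,-80.5,450,-216,95,0.7, 0,0,-80.5,470,-225,105,0.7, 0,0,-80.5,482,-231,110,0.7, 0,0,-80.5,482,-231,110,0.7, 0,0,-80.5,482,-231,110,0.7, 0,0,-80.5,482,-231,110,0.7]'
python3 - <<'E'
from h import *
o=robot.get_obs();R=o["tcp_rot"];print(o["time"],o["eef_pos"],R.round(3),o["width"],o["force"],o["joints"].round(2) if hasattr(o["joints"],'round') else o["joints"])
cap("wrist","w1.png")
E
```

```text
time: 1.75
eef_pos: [0.5541, -0.1642, 0.1219]
tcp_rot: [[-0.132, 0.991, -0.0], [0.991, 0.132, -0.003], [-0.002, -0.001, -1.0]]
force: [-1.0, -1.2, 0.0]
width: 0.0597
finger_force: 0.0
1.75 [ 0.55408893 -0.16417082  0.12187837] [[-0.132  0.991 -0.   ]
 [ 0.991  0.132 -0.003]
 [-0.002 -0.001 -1.   ]] 0.05965538395208436 [-0.97180889 -1.15688472  0.03258385] [ 0.57  0.49 -0.45  1.58  0.23  1.12  0.21]
```

View pics/w1.png

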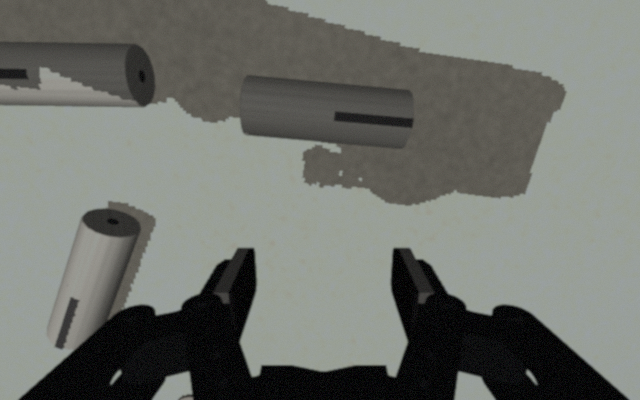

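The wrist view shows the bar (240–412, 75–148) centred ahead of the open fingers (tips at about 245 and 400). I'll lower the hand behind it.

```bash
python3 -m jog '[0,0,0,-2,0,30,0.7, 0,0,0,-2,1,60,0.7, 0,0,0,-2,1,90,0.7, 0,0,0,-2,1,109,0.7, 0,0,0,-2,1,109,0.7, 0,0,0,-2,1,109,0.7]'
python3 - <<'E'
from h import *
o=robot.get_obs();im,d,K,R,t=cap("wrist");P=cloud(d,K,R,t)
Rt=np.array(o["tcp_rot"]);Q=(P-o["eef_pos"])@Rt  # tool coords
m=(d>0)&(P[...,2]<.06)&(abs(Q[...,0])<.02)&(abs(abs(Q[...,1])-.037)<.012)&(P[...,2]>.004)
q=Q[m];print(len(q)); 
if len(q):print("finger x",np.percentile(q[:,0],[1,50,99]).round(4),"z",np.percentile(q[:,2],[1,50,99]).round(4))
m=(d>0)&(P[...,2]>.015)&(P[...,2]<.06)&(Q[...,0]>.025)&(abs(Q[...,1])<.1)&(Q[...,0]<.1)
q=Q[m][:,:2].astype(np.float32);print("bar tool",cv2.minAreaRect(q), P[m][:,2].max())
E
```

```text
time: 2.3
eef_pos: [0.555, -0.165, 0.0123]
tcp_rot: [[-0.133, 0.991, -0.002], [0.991, 0.133, -0.001], [-0.001, -0.002, -1.0]]
force: [0.7, -0.2, 0.4]
width: 0.06
finger_force: 0.0
5821
finger x [-0.0096  0.0079  0.0131] z [-0.0474 -0.0302 -0.0062]
bar tool ((0.06063982844352722, 0.0005600340664386749), (0.03877158835530281, 0.11064626276493073), 5.166992664337158) 0.041763768561780976
```

```bash
python3 -m jog '[0,0,0,8,0,4,0.7, 0,0,0,16,0,4,0.7, 0,0,0,20,0,4,0.7, 0,0,0,23,0,4,0.7, 0,0,0,26,0,4,0.7, 0,0,0,29,0,4,0.7, 0,0,0,32,0,4,0.7, 0,0,0,35,0,4,0.7, 0,0,0,39,0,4,0.7, 0,0,0,43,0,4,0.7, 0,0,0,48,0,4,0.7, 0,0,0,53,0,4,0.7, 0,0,0,58,0,4,0.7, 0,0,0,63,0,4,0.7, 0,0,0,68,0,4,0.7, 0,0,0,73,0,4,0.7]'
cat >> h.py <<'E'
O=np.array([.53987,.07265]);ya=np.radians(7.81);ex=np.array([np.cos(ya),np.sin(ya)]);ey=np.array([-ex[1],ex[0]]);V=np.c_[ex,ey]
def look(save=None):
    o=robot.get_obs();im,d,K,R,t=cap("wrist",save);P=cloud(d,K,R,t)
    Rt=np.array(o["tcp_rot"]);Q=(P-o["eef_pos"])@Rt
    print("tcp v",((np.array(o["eef_pos"])[:2]-O)@V*1000).round(1),"z",o["eef_pos"][2],"F",np.array(o["force"]).round(1),"t",o["time"])
    m=(d>0)&(P[...,2]>.015)&(P[...,2]<.06)&(Q[...,0]>.018)&(abs(Q[...,1])<.1)&(Q[...,0]<.15)
    k=(im.max(2)>85)|True
    n,l,s,c=cv2.connectedComponentsWithStats((m&k).astype(np.uint8))
    for i in range(1,n):
        if s[i,4]>300:
            q=P[l==i];r=cv2.minAreaRect(q[:,:2].astype(np.float32));print("blob v",((np.array(r[0])-O)@V*1000).round(1),r[1],r[2],"ztop",np.percentile(q[:,2],98).round(4))
E
python3 -c "
from h import *
look('w2.png')"
```

```text
time: 3.68
eef_pos: [0.5463, -0.0902, 0.0083]
tcp_rot: [[-0.136, 0.991, -0.0], [0.991, 0.136, 0.0], [0.0, -0.0, -1.0]]
force: [-0.0, -0.2, -0.2]
width: 0.0596
finger_force: 0.2
tcp v [ -15.7 -162.2] z 0.008283242983910581 F [-0.  -0.2 -0.2] t 3.6833
blob v [ -11.9 -126.3] (0.11051744967699051, 0.03746695816516876) 2.5968692302703857 ztop 0.0398
```

View pics/w2.png

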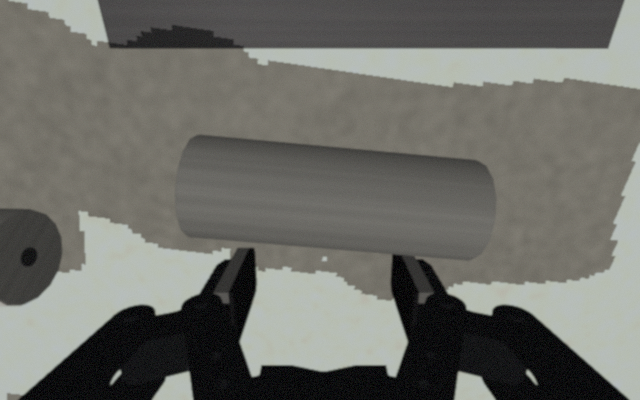

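The wrist view shows the blank (178–495, 135–260) rolling just ahead of the fingers, its right end nearest to them, with the ramp foot at row 48. I'll keep going; the fingers will square it up on the ramp.

```bash
python3 -m jog '[0,0,0,4,0,0,0.7, 0,0,0,8,0,0,0.7, 0,0,0,12,0,0,0.7, 0,0,0,16,0,0,0.7, 0,0,0,20,0,0,0.7, 0,0,0,24,0,0,0.7, 0,0,0,28,0,0,0.7, 0,0,0,32,0,0,0.7, 0,0,0,36,0,0,0.7, 0,0,0,40,0,0,0.7, 0,0,0,44,0,0,0.7, 0,0,0,48,0,0,0.7, 0,0,0,52,0,0,0.7, 0,0,0,56,0,0,0.7, 0,0,0,60,0,0,0.7, 0,0,0,64,0,0,0.7, 0,0,0,68,0,0,0.7, 0,0,0,71,0,0,0.7, 0,0,0,74,0,0,0.7]'
python3 -c "
from h import *
look('w3.png')"
```

```text
time: 5.32
eef_pos: [0.5382, -0.0204, 0.0094]
tcp_rot: [[-0.133, 0.991, 0.004], [0.991, 0.133, -0.004], [-0.004, 0.003, -1.0]]
force: [0.7, -6.7, 3.7]
width: 0.0598
finger_force: 3.1
tcp v [-14.3 -92. ] z 0.009354905114179437 F [ 0.7 -6.7  3.7] t 5.3167
blob v [ -5.1 -57.1] (0.11037451773881912, 0.038107626140117645) 3.077894926071167 ztop 0.0424
```

View pics/w3.png

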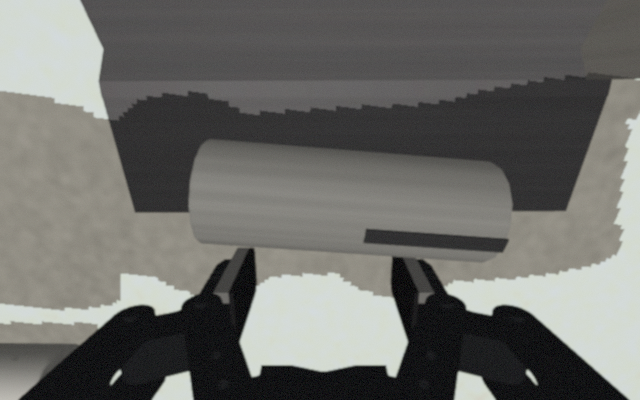

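The blank (190–512, 140–260) is on the ramp. It is still skewed about 5° and only the right finger touches it. I'll spread the fingers, centre them and add yaw while pushing.

```bash
python3 -m jog '[0,0,0,-4,2,0,0.8, 0,0,-1,-5,5,0,0.9, 0,0,-3,-5,9,0,0.9, 0,0,-4,-4,9,0,0.9, 0,0,-4,-1,9,0,0.9, 0,0,-4,2,9,0,0.9, 0,0,-4,5,9,0,0.9, 0,0,-4,8,9,0,0.9, 0,0,-4,10,9,0,0.9, 0,0,-4,12,9,0,0.9]'
python3 -c "
from h import *
look('w4.png')"
```

```text
time: 6.2
eef_pos: [0.5463, -0.0105, 0.0103]
tcp_rot: [[-0.201, 0.98, 0.005], [0.979, 0.201, -0.009], [-0.009, 0.003, -1.0]]
force: [0.8, -14.1, 11.2]
width: 0.0769
finger_force: 7.0
tcp v [ -4.9 -83.3] z 0.010308532495715356 F [  0.8 -14.1  11.2] t 6.2
blob v [49.4  5.1] (0.07988005131483078, 0.04156269133090973) 11.350809097290039 ztop 0.0397
blob v [ -6.2 -48.3] (0.11085394769906998, 0.033439766615629196) 11.621609687805176 ztop 0.0436
```

Both fingers now touch the blank and it has turned. But the finger friction is high (Fz/Fy about 0.8), so it is close to jamming. I'll lean the tool with the tips leading so it pushes below the blank's mid-height, and take the yaw back.

```bash
python3 -m jog '[0,0,0,-9,0,0,0.9, 0,6,1,-9,0,1,0.9, 0,12,2,-8,0,2,0.9, -0.6,18,3,-7,0,3,0.9, -0.9,25,4,-6,0,4,0.9, -0.9,25,4,-5,0,4,0.9, -0.9,25,4,-3,0,4,0.9, -0.9,25,4,-1,0,4,0.9, -0.9,25,4,1,0,4,0.9, -0.9,25,4,3,0,4,0.9, -0.9,25,4,5,0,4,0.9]'
python3 -c "
from h import *
look('w5.png')"
```

```text
time: 7.17
eef_pos: [0.5439, 0.0017, 0.0055]
tcp_rot: [[-0.125, 0.991, -0.054], [0.899, 0.137, 0.417], [0.421, 0.003, -0.907]]
force: [0.9, -3.9, 2.8]
width: 0.0772
finger_force: 2.0
tcp v [ -5.7 -70.8] z 0.005524504551058389 F [ 0.9 -3.9  2.8] t 7.1667
blob v [-4.3 11.6] (0.19718949496746063, 0.050013817846775055) 7.574702739715576 ztop 0.0417
blob v [ -4.6 -45.7] (0.11023733764886856, 0.03659815713763237) 7.241532802581787 ztop 0.0446
```

View pics/w5.png

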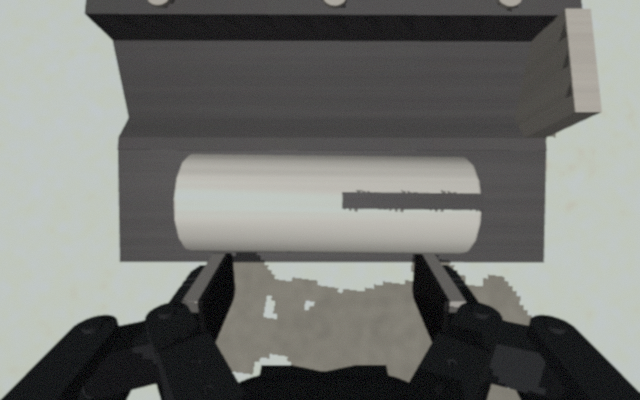

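The lean works: the blank (175–480, 153–252) is square to the V and the force is down to 4 N. Now I'll push it over the lip.

```bash
python3 -m jog '[0,0,0,2.4,0,0.7,0.9, 0,0,0,4.8,0,1.5,0.9, 0,0,0,7.2,0,2.2,0.9, 0,0,0,9.6,0,3,0.9, 0,0,0,12,0,3.7,0.9, 0,0,0,14.4,0,4.5,0.9, 0,0,0,16.8,0,5.2,0.9, 0,0,0,19.2,0,6,0.9, 0,0,0,21.6,0,6.7,0.9, 0,0,0,24,0,7.5,0.9, 0,0,0,26.4,0,8.2,0.9, 0,0,0,28.8,0,9,0.9, 0,0,0,31.2,0,9.7,0.9, 0,0,0,33.5,0,10.5,0.9, 0,0,0,36,0,11.5,0.9, 0,0,0,38,0,12.5,0.9, 0,0,0,38,0,12.5,0.9]'
python3 -c "
from h import *
look('w6.png')"
```

```text
time: 8.63
eef_pos: [0.5362, 0.0422, 0.009]
tcp_rot: [[-0.124, 0.991, -0.059], [0.897, 0.137, 0.421], [0.425, -0.001, -0.905]]
force: [-0.3, -0.2, -1.1]
width: 0.0766
finger_force: 0.0
tcp v [ -7.8 -29.7] z 0.009004292371391064 F [-0.3 -0.2 -1.1] t 8.6333
blob v [-5.3 12.3] (0.1950705498456955, 0.0648593157529831) 7.821026802062988 ztop 0.0447
```

View pics/w6.png

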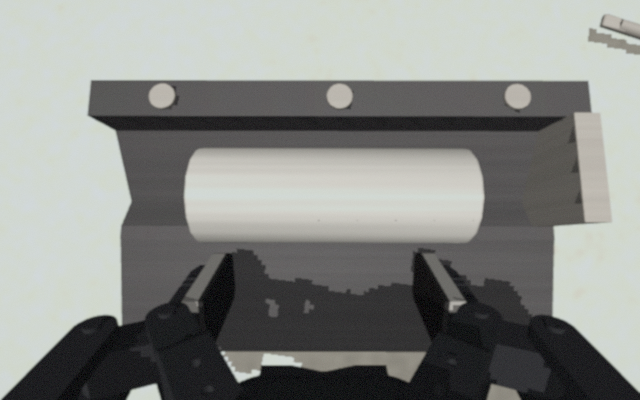

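The blank is seated: it lies in the V at (184–484, 148–242), fingers free. I'll back off, rise, straighten and shut the fingers.

```bash
python3 -m jog '[0,0,0,-9,0,-4,0.9, 0,0,0,-23,0,-10,0.9, 0,0,0,-12,0,-37,0.9, 0,0,0,0,0,-64,0.9, 0,-7,0,12,0,-92,0.5, 0,-14,0,15,0,-92,0, 0,-20,0,15,0,-92,0, 0,-25,0,15,0,-92,0, 0,-25,0,15,0,-92,0, 0,-25,0,15,0,-92,0, 0,-25,0,15,0,-92,0, 0,-25,0,15,0,-92,0]'
python3 - <<'E'
from h import *
look()
o=robot.get_obs();print(o["width"],np.array(o["tcp_rot"]).round(3))
im,d,K,R,t=cap("wrist");P=cloud(d,K,R,t);W=np.dstack([(P[...,:2]-O)@V,P[...,2]])
m=(d>0)&(abs(W[...,1])<.008)&(W[...,2]>.034)&(W[...,2]<.06)
q=W[m]*1000;h,e=np.histogram(q[:,0],np.arange(-90,112,4));print([(int(a),int(b)) for a,b in zip(e,h)])
k=q[:,0]<65;print("bar x",np.percentile(q[k,0],[.5,99.5]),"ztop",np.percentile(q[k,2],[50,95]))
m=(d>0)&(abs(W[...,0])<.02)&(W[...,2]>.038)&(W[...,2]<.06)&(abs(W[...,1])<.02);print("crest y",W[m][:,1].mean()*1000,len(W[m]))
E
```

```text
time: 9.68
eef_pos: [0.5407, 0.011, 0.0978]
tcp_rot: [[-0.129, 0.992, -0.002], [0.992, 0.129, 0.0], [0.0, -0.002, -1.0]]
force: [1.1, -0.1, 0.4]
width: -0.0001
finger_force: 0.0
tcp v [ -7.5 -61.2] z 0.0978187885637238 F [ 1.1 -0.1  0.4] t 9.6833
blob v [-4.8 16.1] (0.19546915590763092, 0.057164743542671204) 7.405440330505371 ztop 0.0414
blob v [-4.5 -0.8] (0.10989643633365631, 0.03996005281805992) 8.194379806518555 ztop 0.045
5.3920242810205385e-06 [[-0.129  0.992 -0.002]
 [ 0.992  0.129  0.   ]
 [ 0.    -0.002 -1.   ]]
[(-90, 0), (-86, 0), (-82, 0), (-78, 0), (-74, 0), (-70, 0), (-66, 0), (-62, 62), (-58, 218), (-54, 222), (-50, 214), (-46, 212), (-42, 218), (-38, 209), (-34, 213), (-30, 210), (-26, 211), (-22, 207), (-18, 210), (-14, 225), (-10, 207), (-6, 208), (-2, 224), (2, 221), (6, 209), (10, 217), (14, 218), (18, 213), (22, 214), (26, 215), (30, 212), (34, 210), (38, 213), (42, 209), (46, 204), (50, 6), (54, 0), (58, 0), (62, 0), (66, 0), (70, 0), (74, 0), (78, 0), (82, 0), (86, 285), (90, 206), (94, 199), (98, 6), (102, 0), (106, 0)]
bar x [-58.70787692  49.41798206] ztop [43.69612573 44.98149538]
crest y -0.3446529698832157 3683
```

```bash
python3 -m jog '[0,0,0,15,-21,0,0, 0,0,0,30,-42,0,0, 0,0,0,45,-63,0,0, 0,0,0,61.5,-84,0,0, 0,0,0,61.5,-84,20,0, 0,0,0,61.5,-84,45,0, 0,0,0,61.5,-84,65,0, 0,0,0,61.5,-84,80,0, 0,0,0,61.5,-84,80,0, 0,0,0,61.5,-84,80,0]'
python3 -c "
from h import *
look('w7.png')"
```

```text
time: 10.62
eef_pos: [0.4487, 0.0634, 0.0181]
tcp_rot: [[-0.132, 0.991, -0.002], [0.991, 0.132, 0.0], [0.001, -0.002, -1.0]]
force: [0.4, -0.5, 0.2]
width: 0.0002
finger_force: 0.0
tcp v [-91.6   3.3] z 0.01809395733044986 F [ 0.4 -0.5  0.2] t 10.6167
blob v [-190.1   53.2] (0.011819984763860703, 0.06572273373603821) 16.341699600219727 ztop 0.0359
blob v [-46.8  36.5] (0.11076216399669647, 0.016092512756586075) 7.69677209854126 ztop 0.0397
```

View pics/w7.png

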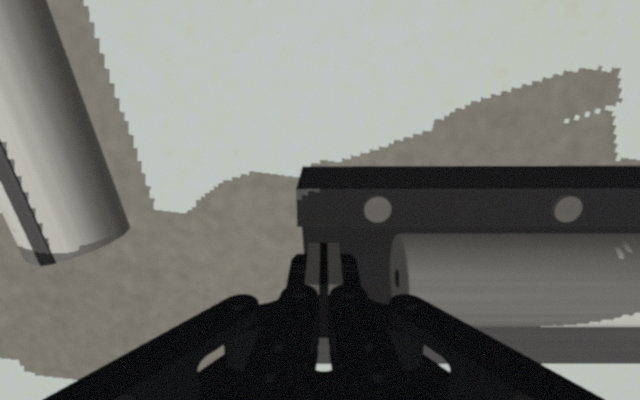

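The shut fingers (305–345, 243) stand in the open end of the V, clear of the blank's end at column 395. Before pushing I'll check how far the finger linkage sticks out below 50 mm.

Run:
```python
from h import *
o=robot.get_obs();im,d,K,R,t=cap("wrist");P=cloud(d,K,R,t);Q=(P-o["eef_pos"])@np.array(o["tcp_rot"])*1000
m=(d>0)&(im.max(2)<45)&(abs(Q[...,0])<25)&(abs(Q[...,1])<70)
for a in range(0,90,10):
    q=Q[m&(Q[...,2]<-a)&(Q[...,2]>-a-10)&(Q[...,1]>0)]
    if len(q)>20:print("z",a,"y99",np.percentile(q[:,1],[50,98]).round(1),"x",np.percentile(q[:,0],[2,98]).round(1),len(q))
```

```text
z 0 y99 [10.7 30.8] x [-8.6 12. ] 135
z 10 y99 [ 9.1 12.8] x [ 7.  12.1] 227
z 20 y99 [ 9.4 12.8] x [ 7.1 11.9] 270
z 30 y99 [ 0.6 12.5] x [-9.3 12.9] 243
z 40 y99 [ 9.4 30. ] x [-7.  14.6] 1471
z 50 y99 [24.8 36.8] x [-7.4 13.7] 4066
z 60 y99 [31.8 45.5] x [-7.3 18.1] 3612
z 70 y99 [36.1 52.4] x [ 1.6 18.3] 5850
z 80 y99 [14.1 56.4] x [10.8 18.6] 3546
```

```bash
python3 -m jog '[0,0,0,-3,6,0,0, 0,0,0,-3,12,0,0, 0,0,0,-3,15,0,0, 0,0,0,-3,18,0,0, 0,0,0,-3,20,0,0, 0,0,0,-3,22,0,0, 0,0,0,-3,24,0,0, 0,0,0,-3,26,0,0, 0,0,0,-3,28,0,0, 0,0,0,-3,30,0,0, 0,0,0,-3,32,0,0, 0,0,0,-3,34,0,0, 0,0,0,-3,36,0,0, 0,0,0,-3,38,0,0, 0,0,0,-3,41,0,0, 0,0,0,-3,44,0,0, 0,0,0,-3,47,0,0, 0,0,0,-3,50,0,0, 0,0,0,-3,52,0,0, 0,0,0,-3,54,0,0]'
```

```text
time: 12.38
eef_pos: [0.4998, 0.0684, 0.018]
tcp_rot: [[-0.135, 0.991, -0.007], [0.991, 0.135, -0.002], [-0.001, -0.007, -1.0]]
force: [-5.8, -1.1, 4.8]
width: -0.0001
finger_force: 3.5
```

```bash
cat > bx.py <<'E'
from h import *
look()
for n in("wrist","top"):
    im,d,K,R,t=cap(n);P=cloud(d,K,R,t);W=np.dstack([(P[...,:2]-O)@V,P[...,2]])*1000
    m=(d>0)&(abs(W[...,1])<8)&(W[...,2]>34)&(W[...,2]<52)&(W[...,0]>-70)&(W[...,0]<110)
    h,e=np.histogram(W[m][:,0],np.arange(-70,112,3));print(n,list(zip(e.astype(int).tolist(),h.tolist())))
E
python3 bx.py
```

```text
tcp v [-40.2   1.2] z 0.01804922612622512 F [-5.8 -1.1  4.8] t 12.3833
blob v [-21.3  36.6] (0.1623792052268982, 0.01605977490544319) 7.605100631713867 ztop 0.0395
wrist [(-70, 0), (-67, 0), (-64, 0), (-61, 0), (-58, 0), (-55, 0), (-52, 0), (-49, 0), (-46, 0), (-43, 0), (-40, 0), (-37, 0), (-34, 0), (-31, 0), (-28, 32), (-25, 128), (-22, 185), (-19, 203), (-16, 170), (-13, 130), (-10, 135), (-7, 135), (-4, 167), (-1, 193), (2, 232), (5, 254), (8, 287), (11, 291), (14, 278), (17, 300), (20, 294), (23, 287), (26, 297), (29, 285), (32, 288), (35, 300), (38, 285), (41, 313), (44, 268), (47, 289), (50, 296), (53, 281), (56, 310), (59, 286), (62, 299), (65, 291), (68, 289), (71, 298), (74, 292), (77, 280), (80, 97), (83, 0), (86, 0), (89, 0), (92, 0), (95, 0), (98, 0), (101, 0), (104, 0), (107, 0)]
top [(-70, 0), (-67, 0), (-64, 0), (-61, 0), (-58, 0), (-55, 0), (-52, 0), (-49, 0), (-46, 0), (-43, 0), (-40, 0), (-37, 0), (-34, 0), (-31, 0), (-28, 0), (-25, 0), (-22, 0), (-19, 0), (-16, 0), (-13, 0), (-10, 0), (-7, 0), (-4, 0), (-1, 0), (2, 0), (5, 0), (8, 0), (11, 0), (14, 0), (17, 0), (20, 0), (23, 0), (26, 0), (29, 0), (32, 0), (35, 0), (38, 0), (41, 0), (44, 0), (47, 0), (50, 0), (53, 0), (56, 0), (59, 0), (62, 0), (65, 0), (68, 0), (71, 0), (74, 0), (77, 0), (80, 4), (83, 1), (86, 1), (89, 6), (92, 4), (95, 5), (98, 0), (101, 0), (104, 0), (107, 0)]
```

```bash
python3 -m jog '[0,0,0,-1,1.5,0,0, 0,0,0,-1,3,0,0, 0,0,0,-1,4.5,0,0, 0,0,0,-1,6,0,0, 0,0,0,-1,7,0,0, 0,0,0,-1,8,0,0, 0,0,0,-1,9,0,0, 0,0,0,-1,10,0,0, 0,0,0,-1,11,0,0, 0,0,0,-1,11,0,0]'; python3 bx.py | cut -c1-200
```

```text
time: 13.37
eef_pos: [0.5046, 0.0687, 0.0177]
tcp_rot: [[-0.136, 0.991, -0.019], [0.991, 0.136, -0.004], [-0.002, -0.019, -1.0]]
force: [-16.9, -2.6, 16.2]
width: 0.0001
finger_force: 9.3
tcp v [-35.5   0.9] z 0.017660942355918644 F [-16.9  -2.6  16.2] t 13.3667
blob v [-19.   36.5] (0.1680012345314026, 0.016146786510944366) 7.7125091552734375 ztop 0.0395
wrist [(-70, 0), (-67, 0), (-64, 0), (-61, 0), (-58, 0), (-55, 0), (-52, 1), (-49, 2), (-46, 3), (-43, 0), (-40, 0), (-37, 0), (-34, 0), (-31, 0), (-28, 6), (-25, 12), (-22, 87), (-19, 167), (-16, 201
top [(-70, 0), (-67, 0), (-64, 0), (-61, 0), (-58, 0), (-55, 0), (-52, 0), (-49, 0), (-46, 0), (-43, 0), (-40, 0), (-37, 0), (-34, 0), (-31, 0), (-28, 0), (-25, 0), (-22, 0), (-19, 0), (-16, 0), (-13,
```

Run:
```python
from h import *
im,d,K,R,t=cap("wrist","w8.png");P=cloud(d,K,R,t);W=np.dstack([(P[...,:2]-O)@V,P[...,2]])*1000
m=(d>0)&(abs(W[...,1])<6)&(W[...,2]>32)&(W[...,2]<60)&(W[...,0]>-32)&(W[...,0]<115)
q=W[m]
for a in list(range(-28,-12,2))+list(range(0,70,15))+list(range(74,110,2)):
    k=q[(q[:,0]>=a)&(q[:,0]<a+2)]
    if len(k):print(a,len(k),np.percentile(k[:,2],[5,50,95]).round(1))
cv2.imwrite("pics/w8c.png",cv2.resize(im[180:400,300:640],None,fx=2.3,fy=2.3)[:,:,::-1])
```

```text
-22 22 [41.7 43.1 44. ]
-20 56 [42.2 43.6 44.6]
-18 88 [42.5 43.7 44.6]
-16 103 [42.4 43.7 44.6]
-14 100 [42.4 43.8 44.6]
0 75 [42.4 43.7 44.6]
15 158 [42.7 43.8 44.8]
30 143 [42.7 43.9 44.7]
45 147 [42.6 43.9 44.6]
60 153 [42.3 43.7 44.8]
74 168 [42.5 43.8 44.8]
76 147 [42.6 43.9 44.9]
78 152 [42.5 43.9 44.8]
80 156 [42.5 43.8 44.8]
82 104 [42.6 43.7 44.8]
84 15 [42.9 43.6 44.1]
```

View pics/w8c.png

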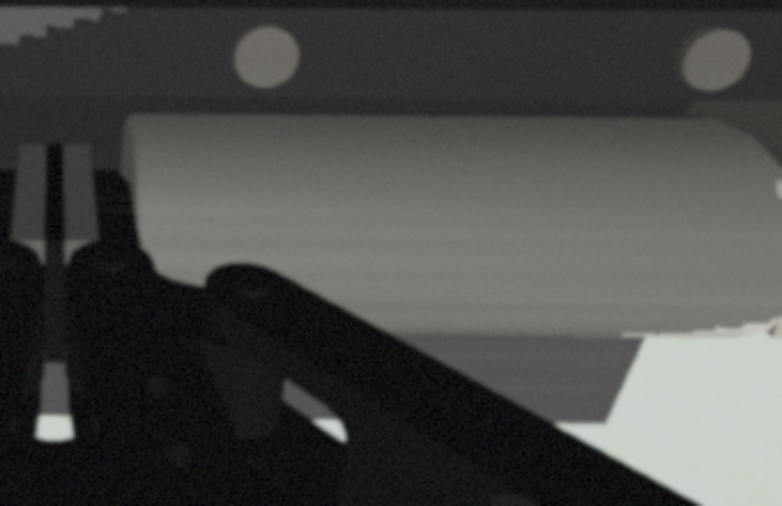

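The crop shows the finger on the blank's end face (crop column 135), but the far end is cut off by the frame. The force suggests it has reached the stop. I'll back off and check from above.

```bash
python3 -m jog '[0,0,0,-1,0,0,0, 0,0,0,-1,-10,0,0, 0,0,0,-1,-25,0,0, 0,0,0,-1,-25,-30,0, 0,0,0,-1,-25,-70,0, 0,0,0,-20,-5,-80,0, 0,0,0,-40,20,-80,0, 0,0,0,-60,45,-80,0, 0,0,0,-60,45,-80,0, 0,0,0,-60,45,-80,0]'
python3 - <<'E'
from h import *
look()
im,d,K,R,t=cap("wrist","w9.png");P=cloud(d,K,R,t);W=np.dstack([(P[...,:2]-O)@V,P[...,2]])*1000
m=(d>0)&(abs(W[...,1])<6)&(W[...,2]>0)&(W[...,2]<60)&(W[...,0]>-32)&(W[...,0]<115)
q=W[m]
for a in list(range(-30,-12,2))+[30]+list(range(76,106,2)):
    k=q[(q[:,0]>=a)&(q[:,0]<a+2)]
    if len(k):print(a,len(k),np.percentile(k[:,2],[5,50,95]).round(1))
cv2.imwrite("pics/w9c.png",cv2.resize(im[:,:],None,fx=1.25,fy=1.25)[:,:,::-1])
E
```

```text
time: 14.4
eef_pos: [0.5684, 0.0141, 0.0984]
tcp_rot: [[-0.131, 0.991, 0.001], [0.991, 0.131, 0.0], [0.0, 0.001, -1.0]]
force: [-1.1, 0.6, -0.1]
width: -0.0001
finger_force: 0.0
tcp v [ 20.3 -61.9] z 0.09842806627273307 F [-1.1  0.6 -0.1] t 14.4
blob v [11.4 11.8] (0.1811564415693283, 0.06496129184961319) 7.693157196044922 ztop 0.0447
-24 5 [41.2 41.4 42.1]
-22 72 [42.7 43.7 44.9]
-20 80 [42.5 43.8 44.9]
-18 81 [42.5 44.  45.1]
-16 84 [42.9 43.9 44.9]
-14 81 [42.7 43.9 45.1]
30 85 [42.6 43.9 45.2]
76 80 [42.9 44.  45.2]
78 84 [42.8 43.9 44.9]
80 75 [42.8 44.  44.9]
82 78 [42.4 43.9 44.9]
84 83 [42.9 44.  45.2]
86 53 [42.8 43.6 45. ]
88 64 [40.5 41.6 42.5]
90 76 [40.2 41.4 42.4]
92 77 [40.4 41.4 42.3]
94 79 [40.4 41.3 42.4]
96 68 [40.4 41.3 42.7]
98 4 [39.8 40.3 40.9]
```

View pics/w9c.png

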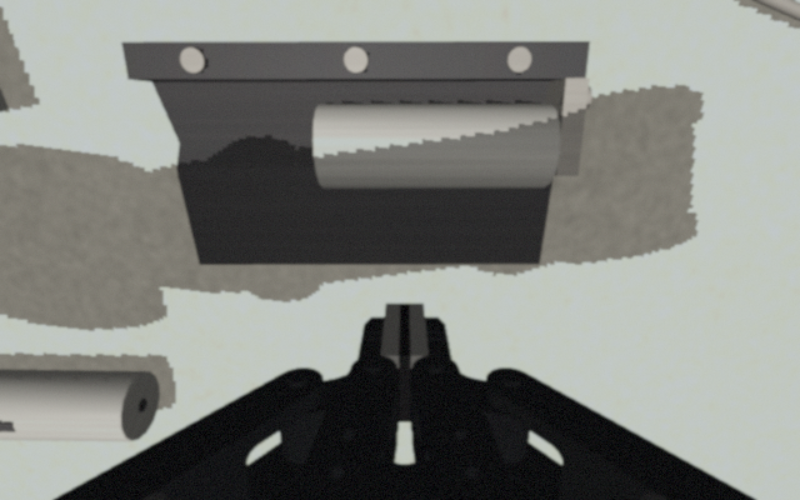

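The blank (313–560, 103–188) lies in the V with its far end flush against the stop plate (565–588). The depth profile runs from bar to plate with no gap, and the hand is clear.

```bash
python3 -c "
from workcell import robot
print(robot.finish_job())"
```

```text
the job is handed in; nothing more can be done
None
```

The blank is seated in the V against the end stop (no gap in the last depth reading), the hand is clear and the job is handed in, though no verdict came back; I also viewed 11 pictures, one over the limit of 10.

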